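Bring the cleaned trackball ball to its socket in the pouring dish

ROBOT

A 6-joint arm with a two-finger parallel gripper is mounted at the origin on the work surface. World frame = base frame: x ahead of the robot, y to its left, z up, the work surface at z = 0. Lengths are in m, angles in rad, forces in N, time in s.
With the tool pointing down it reaches from about 0.25 to 0.775 m from the base axis. Payload 4 kg.
Tool frame: the origin (TCP) lies midway between the tips of the shut fingers; the grasp point (between the pads) lies 19 mm behind it; z points along the fingers, y is the line along which they close (so a half turn about z gives the same grasp; the last joint's range is limited). The gripper opens to 94 mm and grips with 3 to 60 N. Pads are 16 mm wide; open, the fingers measure 119 mm over their backs; the gripper's body (75 mm by 177 mm) begins 78 mm behind the grasp point.
Start: joints at [-1.337, 0.087, 1.371, -0, 1.684, -0.103], TCP at [0.182, -0.519, 0.206] pointing down, gripper open.
Joint ranges: [-3.1, 3.1], [-0.76, 2.03], [0.27, 2.55], [-1.08, 4.22], [0.17, 2.65], [-2.57, 2.57]. Speed limits (rad/s): [2.79, 2.79, 3.14, 3.14, 3.14, 3.14].

INTERFACE

Orientations are given as [roll, pitch, yaw] about the fixed x, y, z axes, in that order (R = Rz(yaw) Ry(pitch) Rx(roll)).
In Python, from bench import robot gives the robot as it stands.
- The arm moves only by the tool servo_tool, never from a script. Its argument "moves" is a list of rows, each a list of 5 numbers: the shift along the tool's x, y, z in units of 25 mm (1.0 is 25 mm), then the turn about the tool's z in units of 6 degrees (1.0 is 6 degrees), then the closure, from 0 (fully open) to 1 (shut). In form: [[dx, dy, dz, yaw, gripper], ...]. A call has 1 to 10 rows; each row is the pose to reach, as a shift and turn from the pose commanded when the call began, along the tool's axes at that moment; what a row does not reach only later rows make up. A row lasts 1/12 s, in which the tool goes at most 41.7 mm and 7.16 degrees, less where a joint would pass 70% of its speed; a pose out of reach is approached as far as the arm can. A call with a gripper value outside its range is refused whole. The fingers move at their own pace and stop on an object; the grip force is fixed at half the most. Time passes only in rows, so rows that repeat a pose let the fingers close. It gives the time, the measured TCP pose, the force, the opening and the grip force at its end, in the units of the state.
- robot.get_obs(): the state, without advancing time (a new reading comes with each control period).
- robot.snapshot(name): name is "scene" or "top" or "wrist"; returns a dict with "image" (384x512x3 uint8, blue, green, red), "fx", "fy", "cx", "cy" (pixels), "eye" and "orientation" of the camera in the world; the wrist camera has in their place "T_tool_cam" (4x4, takes a point from camera to tool coordinates, whose origin is the TCP and whose axes are the flange's). Camera axes: x right, y down, z forward; pixel columns grow to the right and rows downward; lengths in m; the calibration is good to about 2 mm. A picture is of the moment at which its call begins: read the wrist's pose just before it. There is no depth.
- robot.close_job(): hands the job in; it is judged then, once.
The state is a dict: "time": time; "joint_positions": joint angles; "qvel": joint speeds; "joint_torque": joint torques, N m; "tool_pos": TCP position; "ee_rot": TCP orientation; "wrist_force": force on the tool from outside, world axes, zero at the start; "wrist_torque": the same for the moment, N m; "width": finger opening in m; "finger_force": force on a finger pad.
Only numpy, scipy, OpenCV 4.12 (cv2) and the standard library are available. Lean on these libraries where they do the work, as an engineer would, in place of code of your own. Each camera call takes 0.05 s, during which the arm holds its last target. There are 200 camera calls.

TASK

The clean ball of the trackball lies loose in the little metal dish on the desk. Lift the dish by its arched handle, then turn it a quarter turn in the air so that its pouring lip points the way from the trackball's button end to its palm end, keeping it level and the ball in the middle all the while. Finish while still holding it, level and still, in line with the trackball with the tip of the lip a few centimetres straight above the empty socket, not touching the trackball and not tipping the ball out; leave everything else on the desk where it is.

Things in the scene. Friction and masses are not known exactly. Their poses are not given: they have to be found in the camera images.
- dish: Loose round bare-aluminium dish, 120 mm across, rim at z 17.5 mm, 110 to 210 g. Origin: centre of its underside; z up, x towards its pouring lip. An arched handle stands over it. It starts on the robot's right of the trackball, lip pointing to the robot's right: from above, 80 to 100 degrees clockwise of the direction it must end with.
- handle (a point): Middle of the dish's flat handle bar, 91 mm above the dish's underside, straight over its centre; axes as the dish. The bar is 12 mm thick (x), 18 mm high (dish z 82 to 100 mm), 120 mm long (y), on uprights at y +-58 mm. Pinch its middle from above, fingers closing along the dish's x; 43 mm free height between bar and ball.
- lip_tip (a point): Tip of the dish's pouring lip, a 32 mm wide open gutter that sticks out beyond the rim: in the dish's frame x 85 mm, y 0, z 17.5 mm.
- dish_seat (a point): Centre of the dish's flat inside floor, 5 mm above its underside: where the ball belongs. The flat is 20 mm across; around it the inside rises as a cone at 14 degrees to the rim.
- ball_center (a point): Centre of the loose ball: black, 34 mm diameter, about 35 g, lying in the dish under the handle. It rolls off if the dish is tilted or jerked.
- trackball: Trackball device without its ball, black and grey, fixed; 124 mm long (x), 102 mm wide, top at z 40 mm (buttons to 42). Origin: centre of its underside, straight under the socket; z up; x points from its button end (two flat plates, robot side) to its palm end (sloping rest, away from the robot, out to x 105 mm).
- socket (a point): Centre of the mouth of the trackball's empty ball socket, a 38 mm round hole with a steel rim in the middle of its top, 40 mm above the desk. Axes as the trackball.
- usb_stick: Bystander: memory stick, 54 x 18 x 9 mm, lying between dish and trackball. Origin under its middle.
- brush: Bystander: cleaning brush, 160 mm long, lying to the robot's left of the trackball. Origin under its middle.
- mouse: Bystander: computer mouse, 118 x 60 x 36 mm, beyond the trackball. Origin under its middle.
- mug: Bystander: white mug, 80 mm across, 95 mm tall, to the robot's right. Origin under its middle.
- phone: Bystander: phone lying flat, 72 x 150 x 9 mm, near right. Origin under its middle.
- headphones: Bystander: headphones lying flat, about 200 x 230 x 43 mm, to the robot's left. Origin between the ear cups, on the desk.

How it is judged:
By the outcome, as a careful person would: the job done as asked, in the order asked, and still so for the second after the job is handed in, while the arm keeps its last pose, push and grip.
It also fails if it takes over 50 s, if anything falls off the work surface, if the arm or the gripper's body presses on something with over 40 N, if the wrist force passes 120 N, or if a joint passes its speed limit or range.

## Working session

There is one attempt and no reset: what is moved stays moved. The work goes in short steps, Python scripts to look and compute and a tool call to move; the robot and the scene stay as the last step left them, time stands still between calls to the robot, and variables do not carry over. Pictures are saved under pics/ and viewed, at most 10 in all, crops included, and the job is handed in when it is done.

Besides the shell and the picture viewer there is one more tool, called after "Emit:" as name([rows], argument=value, ...), one row to a line, values as JSON. servo_tool: Moves the arm, as the interface text tells. Its arguments: {"type":"object","properties":{"moves":{"type":"array"}},"required":["moves"]}

```bash
mkdir -p pics
cat > h.py <<'E'
import numpy as np,cv2
from scipy.spatial.transform import Rotation as R
from bench import robot
def snap(n,f):
    o=robot.get_obs(); s=robot.snapshot(n); cv2.imwrite('pics/'+f+'.png',s['image'])
    np.save('pics/'+f+'.npy',{'s':{k:v for k,v in s.items()},'o':o},allow_pickle=True); return s,o
E
python3 - <<'E'
from h import *
for n in("top","scene"):
    s,o=snap(n,n+'0'); print({k:v for k,v in s.items() if k!='image'})
    cv2.imwrite('pics/%s0b.png'%n,cv2.resize(s['image'],(800,600),interpolation=cv2.INTER_CUBIC))
print(o)
E
```

```text
{'fx': 366.9549080066624, 'fy': 366.9549080066624, 'cx': 250.45242086908831, 'cy': 200.15355396164748, 'eye': array([0.5159497 , 0.01393133, 1.43298533]), 'orientation': array([-3.05138738e+00, -2.02578382e-03, -1.58301851e+00])}
{'fx': 481.5401322073597, 'fy': 481.5401322073597, 'cx': 253.07537699838346, 'cy': 192.86661321755707, 'eye': array([1.23368974, 0.45097578, 1.29674061]), 'orientation': array([-2.57867276e+00,  1.84359663e-03,  2.19425102e+00])}
{'time': 0.05, 'joint_positions': array([-1.33711497e+00,  8.79429483e-02,  1.37222101e+00, -4.48256549e-05,
        1.68361274e+00, -1.03087341e-01]), 'qvel': array([-8.56993906e-04, -7.29836127e-04, -2.28131607e-05,  2.27887491e-03,
       -1.45328567e-03,  2.71606144e-04]), 'joint_torque': array([ 1.08351771e-03, -3.41539729e+01, -3.03594804e+01,  7.19591277e-02,
        3.04735301e-02, -9.70075826e-05]), 'tool_pos': array([ 0.18160164, -0.51857498,  0.20432765]), 'ee_rot': array([-3.13941562e+00, -1.80433534e-04,  3.36763508e-01]), 'wrist_force': array([0.03568336, 0.05090126, 0.03850635]), 'wrist_torque': array([0.04917694, 0.08296927, 0.03473629]), 'finger_force': 0.0, 'width': 0.0941428938252161}
```

View pics/top0b.png

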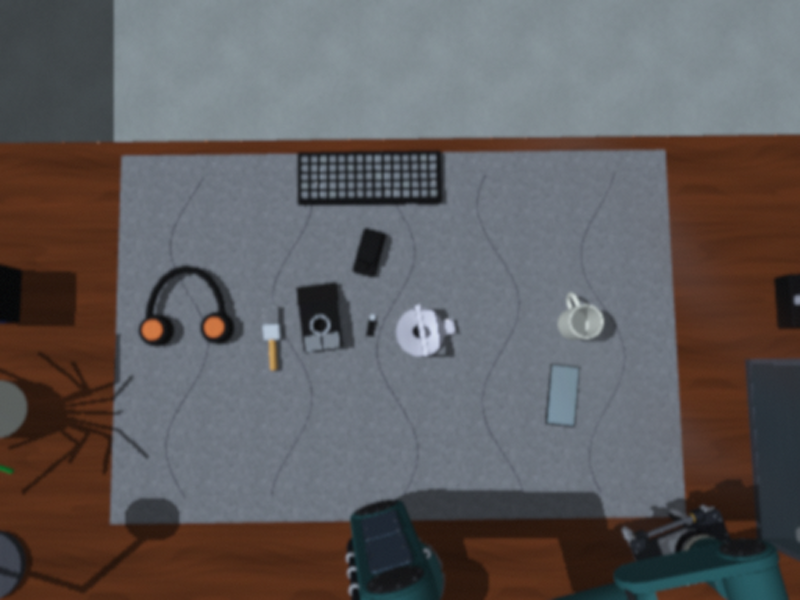

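View pics/scene0b.png

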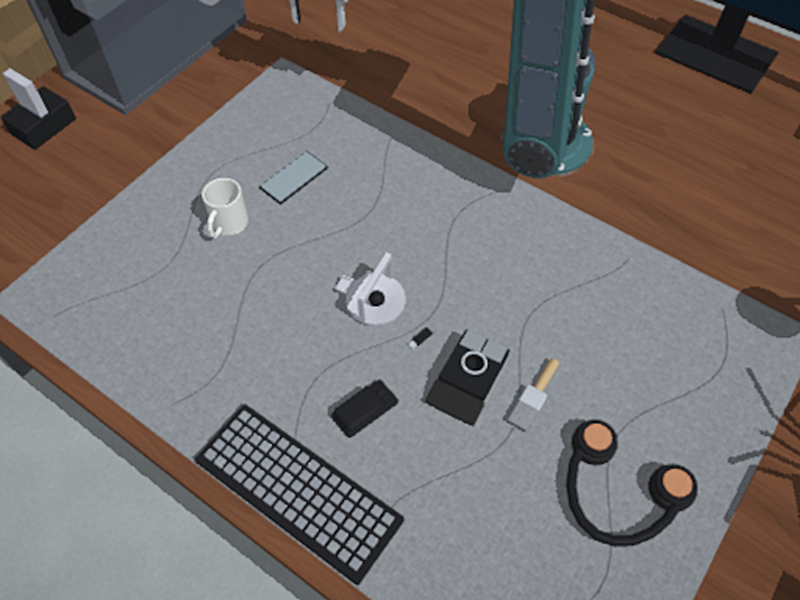

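The top view shows the dish at about (420,332) with its lip to the right, and the trackball socket at about (320,325). The scene view shows the dish at (375,298) and the socket at (474,363). I'll enlarge both.

Run:
```python
import cv2
# top crop: cols 180-300, rows 170-235 x6.6 ; scene crop: cols 205-335 rows 155-275
t=cv2.imread('pics/top0.png')[172:236,184:300]; s=cv2.imread('pics/scene0.png')[155:275,205:335]
cv2.imwrite('pics/tc.png',cv2.resize(t,None,fx=6.8,fy=6.8,interpolation=cv2.INTER_CUBIC))
cv2.imwrite('pics/sc.png',cv2.resize(s,None,fx=5,fy=5,interpolation=cv2.INTER_CUBIC))
```

```text
(no output)
```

View pics/tc.png

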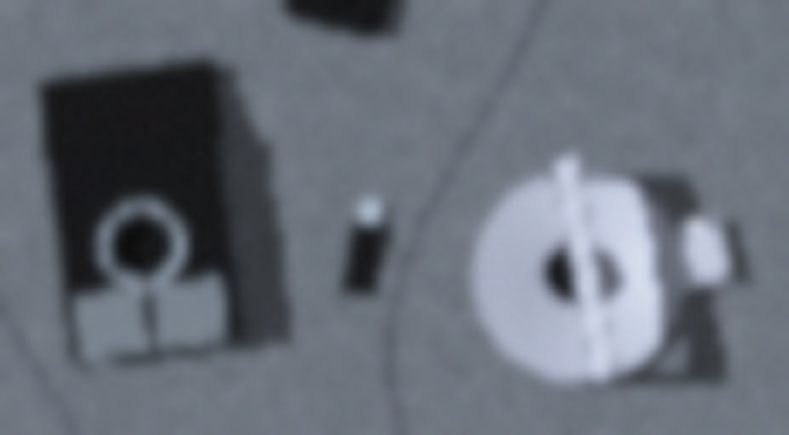

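View pics/sc.png

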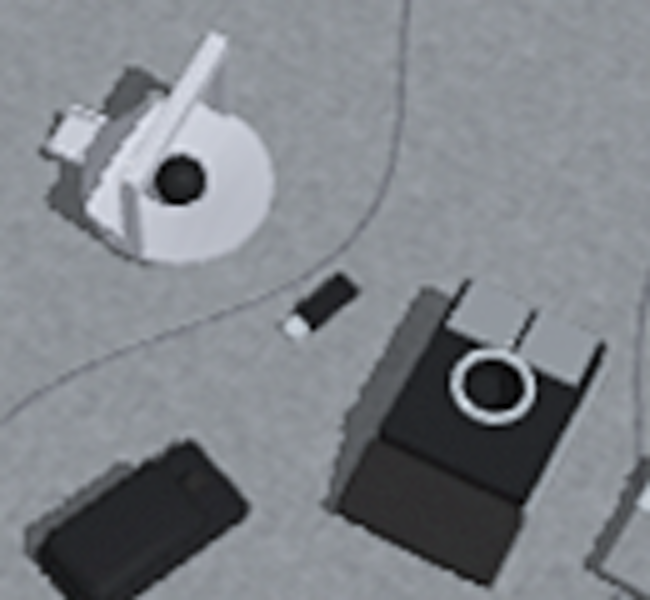

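The top crop shows the ring centre at (143,243), the handle running (567,160)–(598,375), the ball at (581,273) and the lip at (706,250). The scene crop shows the ring at (493,386), the ball at (180,179), the handle running (217,40)–(133,178) and the palm/deck corners. Next I triangulate and cross-check.

```bash
cat >> h.py <<'E'
def ray(f,u,v,z):
    d=np.load('pics/'+f+'.npy',allow_pickle=True).item();s=d['s']
    if 'eye' in s: e=s['eye'];M=R.from_euler('xyz',s['orientation']).as_matrix()
    else:
        T=np.eye(4);T[:3,:3]=R.from_euler('xyz',d['o']['ee_rot']).as_matrix();T[:3,3]=d['o']['tool_pos'];T=T@s['T_tool_cam'];e=T[:3,3];M=T[:3,:3]
    w=M@[(u-s['cx'])/s['fx'],(v-s['cy'])/s['fy'],1]
    return (e+w*(z-e[2])/w[2])
E
python3 - <<'E'
from h import *
t=lambda c,r,z:ray('top0',184+(c+.5)/6.8-.5,172+(r+.5)/6.8-.5,z)[:2].round(4)
s=lambda c,r,z:ray('scene0',205+(c+.5)/5-.5,155+(r+.5)/5-.5,z)[:2].round(4)
print('sock',t(143,243,.04),s(493,386,.04))
print('ball',t(581,273,.022),s(180,179,.022))
a,b=t(567,160,.1),t(599,378,.1);print('hand',a,b,(a+b)/2,a-b)
a,b=s(217,38,.1),s(133,180,.1);print('hand',a,b,(a+b)/2,a-b)
print('lip',t(706,250,.0175),s(75,134,.0175),t(729,249,.0175))
print('deck corners T',[t(*p,.04) for p in((45,85),(75,362),(212,65),(228,342))])
print('deck S',[s(*p,z) for p,z in(((380,435),.04),((525,500),.04),((468,280),.04),((605,345),.04),((445,325),.04),((510,350),.04),((536,310),.042))])
print('base',R.from_euler('xyz',robot.get_obs()['ee_rot']).as_matrix().round(3))
print(robot.snapshot('wrist')['T_tool_cam'])
E
```

```text
sock [0.6167 0.1843] [0.6152 0.1846]
ball [ 0.598  -0.0614] [ 0.5974 -0.0578]
hand [ 0.6543 -0.0507] [ 0.5373 -0.0659] [ 0.5958 -0.0583] [0.117  0.0152]
hand [ 0.5408 -0.0692] [ 0.6531 -0.0487] [ 0.59695 -0.05895] [-0.1123 -0.0205]
lip [ 0.6104 -0.1329] [ 0.6068 -0.1342] [ 0.6109 -0.146 ]
deck corners T [array([0.7064, 0.2393]), array([0.5507, 0.2222]), array([0.7167, 0.1454]), array([0.5608, 0.137 ])]
deck S [array([0.6804, 0.1485]), array([0.6663, 0.2388]), array([0.5632, 0.1336]), array([0.5533, 0.2238]), array([0.5973, 0.1393]), array([0.589 , 0.1798]), array([0.558 , 0.1783])]
base [[ 0.944  0.33  -0.   ]
 [ 0.33  -0.944  0.002]
 [ 0.    -0.002 -1.   ]]
[[ 3.29576220e-04 -9.65866382e-01 -2.59040582e-01  7.55278815e-02]
 [ 9.99999900e-01  3.96903805e-04 -2.07611699e-04  4.89092945e-04]
 [ 3.03339353e-04 -2.59040487e-01  9.65866416e-01 -1.79016043e-01]
 [ 0.00000000e+00  0.00000000e+00  0.00000000e+00  1.00000000e+00]]
```

Emit:
servo_tool([
  [1,-0.55,0,0.1,0],
  [2,-1.1,0,0.2,0],
  [3.2,-1.75,0,0.4,0],
  [4.4,-2.4,0,0.6,0],
  [5.6,-3.1,0,0.8,0],
  [6.8,-3.7,0,1,0],
  [8,-4.4,0,1.2,0],
  [9.2,-5,0,1.4,0],
  [10.4,-5.7,0,1.6,0],
  [11.6,-6.3,0,1.7,0],
])

```text
time: 0.98
tool_pos: [0.4041, -0.2729, 0.2053]
ee_rot: [-3.141, 0.0, 0.158]
wrist_force: [0.6, -0.3, 0.7]
width: 0.0942
finger_force: 0.0
```

Emit:
servo_tool([
  [1,-0.8,0,0,0],
  [2.1,-1.7,0,0,0],
  [3.3,-2.65,0,0,0],
  [4.5,-3.6,0,0,0],
  [5.7,-4.6,0,0,0],
  [6.8,-5.5,0,0,0],
  [7.8,-6.3,0,0,0],
  [8.5,-6.9,0,0,0],
  [8.97,-7.23,0,0,0],
  [8.97,-7.23,0,0,0],
])

```text
time: 1.82
tool_pos: [0.5973, -0.0587, 0.2044]
ee_rot: [-3.141, 0.001, 0.162]
wrist_force: [-0.4, -0.1, -0.3]
width: 0.0941
finger_force: 0.0
```

Run:
```python
from h import *
s,o=snap('wrist','w1'); print(o['tool_pos'],o['ee_rot'],o['joint_positions'].round(3),s['fx'],s['cx'],s['cy'])
cv2.imwrite('pics/w1b.png',cv2.resize(s['image'],(800,600),interpolation=cv2.INTER_CUBIC))
```

```text
[ 0.59732365 -0.05866832  0.2044105 ] [-3.14068504e+00  9.59049107e-04  1.62036346e-01] [-1.930e-01  2.010e-01  1.245e+00  1.000e-03  1.697e+00  1.216e+00] 299.7470102181246 251.92953201334038 188.35337556029214
```

View pics/w1b.png

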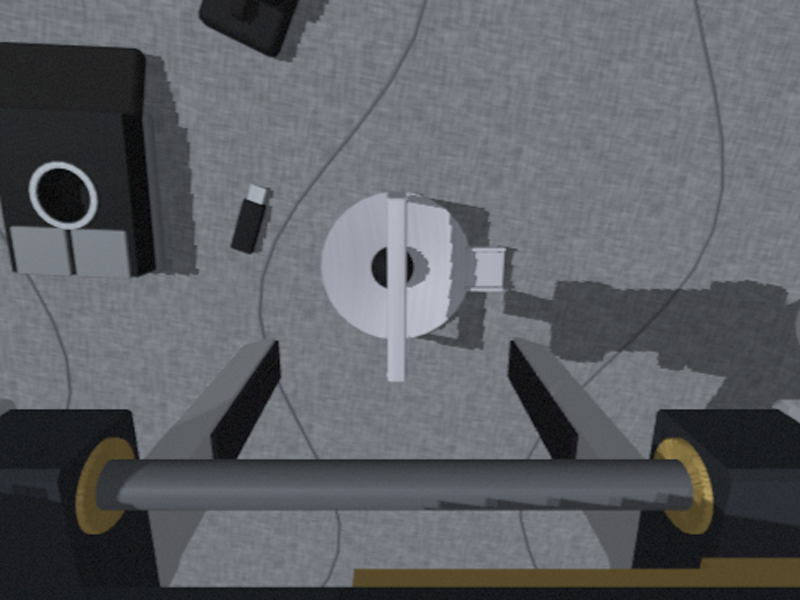

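The wrist view shows the handle centred and parallel to the fingers: bar ends at (397,192) and (397,381), ring at (63,195), lip at about (490,269), ball in the middle.

Run:
```python
from h import *
w=lambda c,r,z:ray('w1',(c+.5)/1.5625-.5,(r+.5)/1.5625-.5,z)[:2].round(4)
a,b=w(397,192,.1),w(397,381,.1);d=a-b;print(a,b,(a+b)/2,np.degrees(np.arctan2(d[1],d[0])),np.hypot(*d))
print('lip',w(504,270,.0175),'ball',w(391,267,.022),'sock',w(63,195,.04))
for p,q,z in(((121,113),(133,275),.04),((67,230),(73,275),.042),((126,230),(131,276),.042),((145,60),(155,270),0.0),((15,273),(131,276),.042)):
    a,b=w(*p,z),w(*q,z);d=a-b;print(a,b,np.degrees(np.arctan2(d[1],d[0])))
T=R.from_euler('xyz',robot.get_obs()['ee_rot']).as_matrix();print(T.round(3))
```

```text
[ 0.6592 -0.0507] [ 0.539  -0.0706] [ 0.5991  -0.06065] 9.400472787156 0.12183616047791392
lip [ 0.6092 -0.1458] ball [ 0.5979 -0.0564] sock [0.6155 0.1852]
[0.6781 0.1446] [0.5642 0.1344] 5.117314849972646
[0.5909 0.1814] [0.5575 0.1776] 6.490771634475677
[0.5979 0.139 ] [0.5638 0.1348] 7.021594476544813
[0.7193 0.1497] [0.5589 0.1374] 4.385047243332167
[0.5521 0.2203] [0.5638 0.1348] 97.7920780782184
[[ 0.987  0.16  -0.002]
 [ 0.16  -0.987 -0.   ]
 [-0.002  0.    -1.   ]]
```

Emit:
servo_tool([
  [0,0.05,0.6,0,0],
  [0,0.05,1.4,0,0],
  [0,0.05,2.2,0,0],
  [0,0.05,3,0,0],
  [0,0.05,3.8,0,0],
  [0,0.05,4.4,0,0],
  [0,0.05,4.9,0,0],
  [0,0.05,5.2,0,0],
  [0,0.05,5.3,0,0],
  [0,0.05,5.3,0,0],
])

```text
time: 2.7
tool_pos: [0.5961, -0.0626, 0.0728]
ee_rot: [3.141, 0.001, 0.158]
wrist_force: [-0.2, -0.2, 0.4]
width: 0.0941
finger_force: 0.0
```

Emit:
servo_tool([
  [0,0,0,0,0.2],
  [0,0,0,0,0.4],
  [0,0,0,0,0.55],
  [0,0,0,0,0.65],
  [0,0,0,0,0.72],
  [0,0,0,0,0.77],
  [0,0,0,0,0.8],
  [0,0,0,0,0.82],
  [0,0,0,0,0.83],
  [0,0,0,0,0.84],
])

```text
time: 3.53
tool_pos: [0.5964, -0.0619, 0.0729]
ee_rot: [3.142, 0.0, 0.159]
wrist_force: [-0.8, -0.4, -0.5]
width: 0.0306
finger_force: 0.0
```

Emit:
servo_tool([
  [0,0,0,0,0.85],
  [0,0,0,0,0.855],
  [0,0,0,0,0.86],
  [0,0,0,0,0.865],
  [0,0,0,0,0.87],
  [0,0,0,0,0.875],
  [0,0,0,0,0.88],
  [0,0,0,0,0.89],
  [0,0,0,0,0.95],
  [0,0,0,0,1],
])

```text
time: 4.37
tool_pos: [0.5964, -0.062, 0.0729]
ee_rot: [3.142, 0.0, 0.159]
wrist_force: [0.6, 0.4, -0.6]
width: 0.0119
finger_force: 30.0
```

Emit:
servo_tool([
  [0,0,0,0,1],
  [0,0,0,0,1],
  [0,0,0,0,1],
  [0,0,0,0,1],
  [0,0,0,0,1],
  [0,0,0,0,1],
  [0,0,0,0,1],
  [0,0,0,0,1],
])

```text
time: 5.03
tool_pos: [0.5964, -0.0619, 0.0729]
ee_rot: [3.142, 0.0, 0.159]
wrist_force: [-0.5, 0.5, -0.7]
width: 0.0117
finger_force: 30.0
```

Emit:
servo_tool([
  [0,0,-0.03,0,1],
  [0,0,-0.1,0,1],
  [0,0,-0.2,0,1],
  [0,0,-0.35,0,1],
  [0,0,-0.55,0,1],
  [0,0,-0.75,0,1],
  [0,0,-0.95,0,1],
  [0,0,-1.15,0,1],
  [0,0,-1.35,0,1],
  [0,0,-1.55,0,1],
])

```text
time: 5.87
tool_pos: [0.5965, -0.062, 0.1124]
ee_rot: [3.141, -0.0, 0.159]
wrist_force: [0.3, -0.5, -2.5]
width: 0.0117
finger_force: 30.0
```

Emit:
servo_tool([
  [0,0,-0.2,0,1],
  [0,0,-0.4,0,1],
  [0,0,-0.6,0,1],
  [0,0,-0.8,0,1],
  [0,0,-1,0,1],
  [0,0,-1.15,0,1],
  [0,0,-1.25,0,1],
  [0,0,-1.32,0,1],
  [0,0,-1.35,0,1],
  [0,0,-1.35,0,1],
])

```text
time: 6.7
tool_pos: [0.5965, -0.062, 0.1455]
ee_rot: [3.141, -0.0, 0.159]
wrist_force: [0.7, 0.4, -1.2]
width: 0.0118
finger_force: 30.0
```

Run:
```python
from h import *
s,o=snap('scene','s2'); print(o['tool_pos'],o['ee_rot'],o['wrist_force'],o['wrist_torque'],o['finger_force'])
w,_=snap('wrist','w2')
a=cv2.resize(s['image'][110:260,190:340],(400,400)); b=cv2.resize(w['image'],(400,300)); 
cv2.imwrite('pics/c2.png',np.hstack([a,np.vstack([b,np.zeros((100,400,3),np.uint8)])]))
```

```text
[ 0.59646652 -0.06195789  0.14552281] [ 3.14146883e+00 -1.74129196e-05  1.58738784e-01] [ 0.68908395  0.35057242 -1.21885315] [-0.00559466  0.00584319 -0.01365474] 29.99966561794281
```

View pics/c2.png

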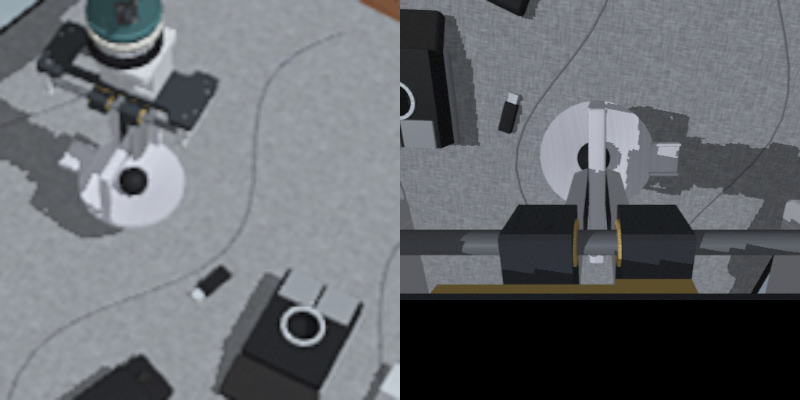

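The dish hangs level with the ball in its middle. Next is the slow quarter turn on the spot.

Emit:
servo_tool([
  [0,0,0,-0.03,1],
  [0,0,0,-0.1,1],
  [0,0,0,-0.2,1],
  [0,0,0,-0.35,1],
  [0,0,0,-0.55,1],
  [0,0,0,-0.8,1],
  [0,0,0,-1.05,1],
  [0,0,0,-1.3,1],
  [0,0,0,-1.55,1],
  [0,0,0,-1.8,1],
])

```text
time: 7.63
tool_pos: [0.5965, -0.0619, 0.1455]
ee_rot: [3.141, -0.0, 0.35]
wrist_force: [-0.0, 0.1, -1.2]
width: 0.0115
finger_force: 30.0
```

Emit:
servo_tool([
  [0,0,0,-0.25,1],
  [0,0,0,-0.5,1],
  [0,0,0,-0.75,1],
  [0,0,0,-1,1],
  [0,0,0,-1.25,1],
  [0,0,0,-1.5,1],
  [0,0,0,-1.75,1],
  [0,0,0,-2,1],
  [0,0,0,-2.25,1],
  [0,0,0,-2.5,1],
])

```text
time: 8.47
tool_pos: [0.5965, -0.0619, 0.1455]
ee_rot: [3.141, 0.0, 0.611]
wrist_force: [-0.1, -0.8, -0.9]
width: 0.0118
finger_force: 30.0
```

Emit:
servo_tool([
  [0,0,0,-0.25,1],
  [0,0,0,-0.5,1],
  [0,0,0,-0.75,1],
  [0,0,0,-1,1],
  [0,0,0,-1.25,1],
  [0,0,0,-1.5,1],
  [0,0,0,-1.75,1],
  [0,0,0,-2,1],
  [0,0,0,-2.25,1],
  [0,0,0,-2.5,1],
])

```text
time: 9.3
tool_pos: [0.5965, -0.0619, 0.1455]
ee_rot: [3.142, 0.0, 0.873]
wrist_force: [0.4, -0.2, -1.3]
width: 0.0118
finger_force: 30.0
```

Emit:
servo_tool([
  [0,0,0,-0.25,1],
  [0,0,0,-0.5,1],
  [0,0,0,-0.75,1],
  [0,0,0,-1,1],
  [0,0,0,-1.25,1],
  [0,0,0,-1.5,1],
  [0,0,0,-1.75,1],
  [0,0,0,-2,1],
  [0,0,0,-2.25,1],
  [0,0,0,-2.5,1],
])

```text
time: 10.13
tool_pos: [0.5965, -0.062, 0.1455]
ee_rot: [3.141, 0.0, 1.135]
wrist_force: [0.8, 0.0, -1.2]
width: 0.0117
finger_force: 30.0
```

Emit:
servo_tool([
  [0,0,0,-0.25,1],
  [0,0,0,-0.5,1],
  [0,0,0,-0.75,1],
  [0,0,0,-1,1],
  [0,0,0,-1.25,1],
  [0,0,0,-1.5,1],
  [0,0,0,-1.75,1],
  [0,0,0,-2,1],
  [0,0,0,-2.25,1],
  [0,0,0,-2.5,1],
])

```text
time: 10.97
tool_pos: [0.5965, -0.062, 0.1455]
ee_rot: [3.142, 0.0, 1.397]
wrist_force: [0.8, -0.1, -1.4]
width: 0.0117
finger_force: 30.0
```

Emit:
servo_tool([
  [0,0,0,-0.25,1],
  [0,0,0,-0.5,1],
  [0,0,0,-0.75,1],
  [0,0,0,-1,1],
  [0,0,0,-1.25,1],
  [0,0,0,-1.5,1],
  [0,0,0,-1.75,1],
  [0,0,0,-2,1],
  [0,0,0,-2.2,1],
  [0,0,0,-2.4,1],
])

```text
time: 11.8
tool_pos: [0.5965, -0.062, 0.1455]
ee_rot: [3.142, 0.0, 1.648]
wrist_force: [0.6, 0.6, -2.0]
width: 0.0117
finger_force: 30.0
```

Emit:
servo_tool([
  [0,0,0,-0.15,1],
  [0,0,0,-0.27,1],
  [0,0,0,-0.35,1],
  [0,0,0,-0.4,1],
  [0,0,0,-0.4,1],
  [0,0,0,-0.4,1],
  [0,0,0,-0.4,1],
  [0,0,0,-0.4,1],
  [0,0,0,-0.4,1],
  [0,0,0,-0.4,1],
])

```text
time: 12.63
tool_pos: [0.5965, -0.062, 0.1455]
ee_rot: [3.142, 0.0, 1.688]
wrist_force: [0.2, -0.6, -1.4]
width: 0.0117
finger_force: 30.0
```

Run:
```python
from h import *
s,o=snap('scene','s3'); print(o['tool_pos'],o['ee_rot'],o['wrist_torque'],o['finger_force'],o['joint_positions'])
cv2.imwrite('pics/c3.png',cv2.resize(s['image'][110:260,190:340],(600,600),interpolation=cv2.INTER_CUBIC))
T=R.from_euler('xyz',o['ee_rot']).as_matrix(); y=np.radians(6.7)
tgt=np.array([.6157,.1848])-.085*np.array([np.cos(y),np.sin(y)]);d=np.append(tgt-[.598-.0015,-.062],0);print(tgt,T.T@d/.025)
```

```text
[ 0.59647209 -0.06195501  0.14548418] [3.14155018e+00 1.11709911e-04 1.68763931e+00] [-0.05869897 -0.08870873  0.0173464 ] 29.999620020389557 [-1.97967486e-01  2.15657406e-01  1.34390721e+00 -9.30747850e-05
  1.58195306e+00 -3.14811517e-01]
[0.53128049 0.17488299] [ 9.71483768e+00 -1.48638528e+00 -1.14837376e-03]
```

View pics/c3.png

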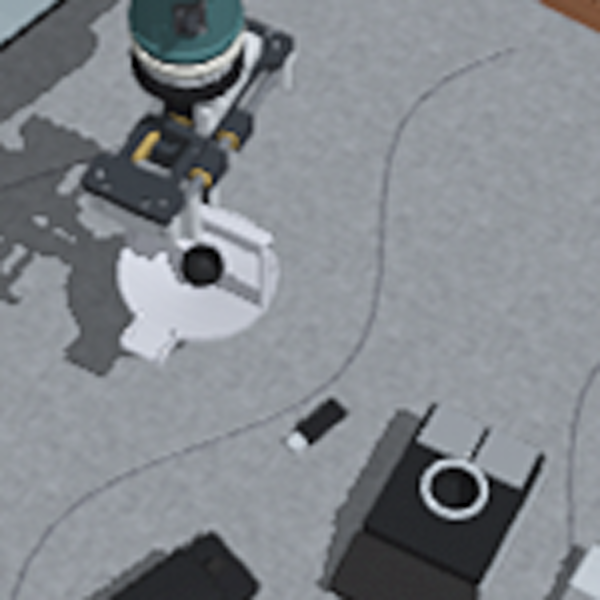

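The lip now points away from the robot and the ball is centred. Now the slow translation to the trackball.

Emit:
servo_tool([
  [0.03,0,0,0,1],
  [0.09,-0.01,0,0,1],
  [0.18,-0.03,0,0,1],
  [0.3,-0.05,0,0,1],
  [0.44,-0.07,0,0,1],
  [0.62,-0.1,0,0,1],
  [0.83,-0.13,0,0,1],
  [1.06,-0.16,0,0,1],
  [1.29,-0.2,0,0,1],
  [1.53,-0.23,0,0,1],
])

```text
time: 13.52
tool_pos: [0.5861, -0.0239, 0.1455]
ee_rot: [3.142, 0.0, 1.688]
wrist_force: [0.9, 0.6, -1.5]
width: 0.0117
finger_force: 30.0
```

Emit:
servo_tool([
  [0.24,-0.04,0,0,1],
  [0.47,-0.07,0,0,1],
  [0.71,-0.11,0,0,1],
  [0.95,-0.14,0,0,1],
  [1.19,-0.18,0,0,1],
  [1.42,-0.22,0,0,1],
  [1.66,-0.25,0,0,1],
  [1.9,-0.29,0,0,1],
  [2.13,-0.33,0,0,1],
  [2.37,-0.36,0,0,1],
])

```text
time: 14.35
tool_pos: [0.5702, 0.0337, 0.1455]
ee_rot: [-3.142, 0.0, 1.688]
wrist_force: [0.2, -0.2, -1.9]
width: 0.0119
finger_force: 30.0
```

Emit:
servo_tool([
  [0.24,-0.04,0,0,1],
  [0.47,-0.07,0,0,1],
  [0.71,-0.11,0,0,1],
  [0.95,-0.14,0,0,1],
  [1.19,-0.18,0,0,1],
  [1.42,-0.22,0,0,1],
  [1.66,-0.25,0,0,1],
  [1.9,-0.29,0,0,1],
  [2.13,-0.33,0,0,1],
  [2.37,-0.36,0,0,1],
])

```text
time: 15.18
tool_pos: [0.5544, 0.0915, 0.1455]
ee_rot: [3.142, 0.0, 1.688]
wrist_force: [0.1, -0.6, -1.0]
width: 0.0117
finger_force: 30.0
```

Emit:
servo_tool([
  [0.24,-0.04,0,0,1],
  [0.47,-0.07,0,0,1],
  [0.71,-0.11,0,0,1],
  [0.95,-0.14,0,0,1],
  [1.19,-0.18,0,0,1],
  [1.42,-0.22,0,0,1],
  [1.66,-0.25,0,0,1],
  [1.9,-0.29,0,0,1],
  [2.13,-0.33,0,0,1],
  [2.37,-0.36,0,0,1],
])

```text
time: 16.02
tool_pos: [0.5386, 0.1493, 0.1455]
ee_rot: [-3.142, 0.0, 1.688]
wrist_force: [0.2, 0.2, -1.5]
width: 0.0116
finger_force: 30.0
```

Emit:
servo_tool([
  [0.23,-0.03,0,0,1],
  [0.43,-0.06,0,0,1],
  [0.61,-0.09,0,0,1],
  [0.76,-0.12,0,0,1],
  [0.88,-0.14,0,0,1],
  [0.97,-0.15,0,0,1],
  [1.03,-0.16,0,0,1],
  [1.07,-0.17,0,0,1],
  [1.07,-0.17,0,0,1],
  [1.07,-0.17,0,0,1],
])

```text
time: 16.85
tool_pos: [0.5315, 0.1747, 0.1455]
ee_rot: [3.142, 0.0, 1.688]
wrist_force: [0.4, 0.5, -1.6]
width: 0.0117
finger_force: 30.0
```

Run:
```python
from h import *
s,o=snap('scene','s4'); t,_=snap('top','t4'); print(o['time'],o['tool_pos'],o['ee_rot'],o['wrist_torque'])
a=cv2.resize(s['image'][180:280,240:340],(500,500),interpolation=cv2.INTER_CUBIC)
b=cv2.resize(t['image'][170:270,170:230],(300,500),interpolation=cv2.INTER_CUBIC)
cv2.imwrite('pics/c4.png',np.hstack([a,b]))
```

```text
16.85 [0.53145713 0.17471358 0.14545   ] [3.14155092e+00 2.12773925e-04 1.68753540e+00] [-0.06795168 -0.10591228 -0.01218559]
```

View pics/c4.png

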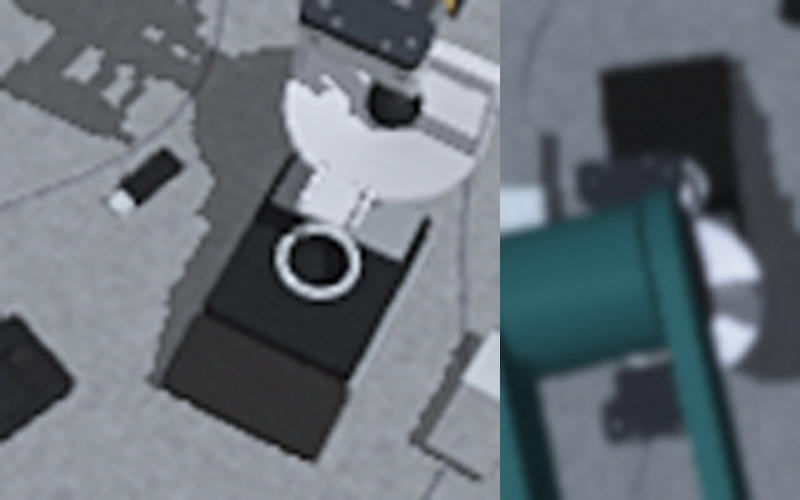

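The scene crop shows the dish level with the ball at (395,105) and the lip tip at about (323,217), just short of the ring in this perspective. I'll lower it a little and check with both cameras.

Emit:
servo_tool([
  [0,0,0.03,0,1],
  [0,0,0.09,0,1],
  [0,0,0.18,0,1],
  [0,0,0.28,0,1],
  [0,0,0.38,0,1],
  [0,0,0.47,0,1],
  [0,0,0.54,0,1],
  [0,0,0.58,0,1],
  [0,0,0.6,0,1],
  [0,0,0.6,0,1],
])

```text
time: 17.78
tool_pos: [0.5313, 0.1748, 0.1303]
ee_rot: [-3.141, 0.0, 1.688]
wrist_force: [0.2, -0.2, -2.3]
width: 0.0116
finger_force: 30.0
```

Run:
```python
from h import *
s,o=snap('scene','s5'); w,_=snap('wrist','w5'); print(o['time'],o['tool_pos'],o['ee_rot'])
a=cv2.resize(s['image'][190:260,280:330],None,fx=8,fy=8,interpolation=cv2.INTER_CUBIC)
b=cv2.resize(w['image'],(400,300));b=np.vstack([b,np.zeros((260,400,3),np.uint8)])
cv2.imwrite('pics/c5.png',np.hstack([a,b]))
```

```text
17.7833 [0.53133764 0.17483589 0.13030943] [-3.14138340e+00  1.30060348e-04  1.68773900e+00]
```

View pics/c5.png

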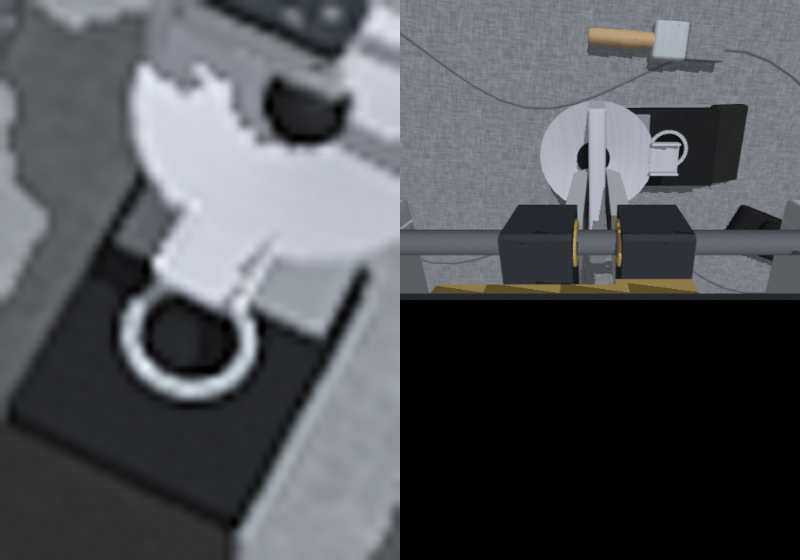

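Run:
```python
from h import *
w=lambda c,r,z:ray('w5',(c+.5)*1.28-.5,(r+.5)*1.28-.5,z)[:2].round(4)
s=lambda c,r,z:ray('s5',280+(c+.5)/8-.5,190+(r+.5)/8-.5,z)[:2].round(4)
print('lip',w(279,158.5,.074),w(278,141,.074),w(278,176,.074),s(193,288,.072))
print('sock',w(268,150,.04),s(189,337,.04),'ball',w(193,157,.079),s(306,110,.079))
a,b=w(197,103,.157),w(196,200,.157); print('bar far end',a)
for p,q in(((251,184),(318,182)),((230,107),(310,105))): 
  a,b=w(*p,.04),w(*q,.04);print(np.degrees(np.arctan2(*(b-a)[::-1])))
```

```text
lip [0.6181 0.1842] [0.6132 0.2028] [0.6212 0.1647] [0.613  0.1816]
sock [0.6166 0.1838] [0.6149 0.1843] ball [0.5277 0.1769] [0.5294 0.1769]
bar far end [0.5244 0.2378]
8.57847800155932
8.147907132797616
```

Lip tip agrees with the socket centre within about 3 mm, 35 mm above it. I let it settle, then hand in.

Emit:
servo_tool([
  [0,0,0,0,1],
  [0,0,0,0,1],
  [0,0,0,0,1],
  [0,0,0,0,1],
  [0,0,0,0,1],
  [0,0,0,0,1],
  [0,0,0,0,1],
  [0,0,0,0,1],
  [0,0,0,0,1],
  [0,0,0,0,1],
])

```text
time: 18.72
tool_pos: [0.5314, 0.1748, 0.1304]
ee_rot: [3.142, 0.0, 1.688]
wrist_force: [-0.2, 0.4, -1.5]
width: 0.0116
finger_force: 30.0
```

```bash
python3 -c "
from bench import robot
print(robot.close_job())"
```

```text
the job is handed in; nothing more can be done
None
```

The job is handed in at 18.7 s: the dish is held level and still, turned in line with the trackball, ball in the middle, with the lip tip about 35 mm above the socket and within about 3 mm of its centre by the camera measurements (no verdict was returned).

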